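# Turn the rail end for end in the boring jig

### The arm

A 7-joint arm with a two-finger parallel gripper is mounted at the origin on the work surface. World frame = base frame: x ahead of the robot, y to its left, z up, the work surface at z = 0. Lengths are in mm, angles in rad, forces in N, time in s.
With the tool pointing down it reaches from about 425 to 825 mm from the base axis. Payload 3.6 kg.
Tool frame: the origin (TCP) lies midway between the tips of the shut fingers; the grasp point (between the pads) lies ctrl.hold_point_z behind it (ctrl.hold_point_z is the distance from the TCP to the grasp point, in mm); z points along the fingers, y is the line along which they close (so a half turn about z gives the same grasp; the last joint's range is limited). The gripper opens to 85 mm and grips with 20 to 120 N. Pads are 22 mm wide; open, the fingers measure 114 mm over their backs; the gripper's body (76 mm by 85 mm) begins 54 mm behind the grasp point. The pads swing forward as they close: fully open they stand 13 mm farther back than shut.
Start: joints at [1.292, 0.615, -0.013, 1.423, 0.008, 1.103, -0.04], TCP at [161.959, -629.47, 231.297] pointing down, gripper open.
Joint ranges: [-3.12, 3.12], [-0.3, 2.06], [-1.34, 1.32], [0.26, 2.42], [-1.36, 4.5], [0.01, 1.98], [-2.84, 2.84]. Speed limits (rad/s): [2.79, 2.79, 3.14, 3.14, 3.14, 3.14, 3.14].

### API

Orientations are given as a unit quaternion [x, y, z, w].
In Python, from plant import ctrl, open_jaws, grasp, solve_ik, get_image, order, sensors gives the robot as it stands. The module is installed in compiled form; this text tells all that it offers. Calls block until the motion is done:
- ctrl.movep(position, orientation): joint-space move of the TCP to a pose.
- ctrl.line_to(position, rot=None, feed=150, contact_N=None): straight line of the TCP; rot=None keeps the orientation; feed is the mean speed in mm/s. With contact_N (N) it stops when the force on the tool has changed by that much, and returns True; else False.
- ctrl.move_j(angles): joint-space move.
- open_jaws() and grasp(): open the fingers fully, or close them until they stop; the grip force is fixed at half the most.
- ctrl.dwell(seconds).
- solve_ik(position, orientation): joint angles nearest the present ones, or None.
- get_image(name): name is "scene" or "side" or "wrist"; returns a dict with "frame" (420x560x3 uint8, red, green, blue), "range_z" (420x560 float32, mm along the optical axis (not along the pixel's ray), 0 where there is no reading), "K" (3x3 intrinsics, pixels), "T" (4x4, takes a point from camera to world coordinates). Camera axes: x right, y down, z forward; pixel columns grow to the right and rows downward; lengths in mm; the calibration is good to about 2 mm. A picture is of the moment at which its call begins.
A pose or a line that the arm cannot do raises ctrl.PlanningError and nothing moves.
- order.close_job(): hands the job in; it is judged then, once.
Readings, each from a call of its own:
- sensors.read_t(): time.
- sensors.read_joint_pos(): joint angles.
- sensors.read_joint_velocities(): joint speeds.
- sensors.read_tau(): joint torques, N m.
- sensors.read_position(): TCP position.
- sensors.read_ee_rot(): TCP orientation.
- sensors.read_force(): force on the tool from outside, world axes, zero at the start.
- sensors.read_ft_torque(): the same for the moment, N m.
- sensors.read_width(): finger opening in mm.
- sensors.read_grip_force(): force on a finger pad.
Only numpy, scipy, OpenCV 4.12 (cv2) and the standard library are available. Lean on these libraries where they do the work, as an engineer would, in place of code of your own. Each camera call takes 0.05 s, during which the arm holds its last target. There are 200 camera calls.

### The job

The rail clamped in the boring jig has been drilled in one end (the one with the blue band). Swing the cam lever fully open, turn the rail end for end so that its undrilled end butts up against the bent steel bracket, with the rail flat on the board and flush along the fence, then swing the lever back until the cam holds it tight. Leave everything else on the bench where it is.

Things in the scene. Friction and masses are not known exactly. Their poses are not given: they have to be found in the camera images.
- jig: horizontal dowel-boring unit on a plywood board (15 mm thick, x -140 to +70, y -100 to +430 mm) fixed to the bench. Origin: its underside, below the middle of the workpiece's place. The workpiece lies along jig y: fence on its +x side, bent bracket at its +y end, cam clamp on its -x side, -y end open. Behind the bracket: drill, motor (to y 420, 120 mm high)
- corner (a point): on the board's top (jig x +22, y +70, z +15 mm), where fence face and bracket face meet; axes parallel to the jig's: +x points into the fence, +y into the bracket
- fence (a point): middle of the top of the dark wooden fence bar (130 mm long, 25 mm thick, top 33 mm above the bench), on its edge facing the workpiece (jig x +22, y 0). The fence reaches from jig y -65 to +65 mm
- bracket (a point): middle of the top edge of the bent steel bracket's upright leg, on the face that meets the workpiece (jig x 0, y +70 mm, 65 mm above the bench); the leg is 60 mm wide, 5 mm thick
- rail: the workpiece: beech rail 140 mm long (x), 44 mm wide (y), 48 mm high (z), about 0.2 kg, with a blue crayon band round it near its drilled end. Origin: centre of its underside; +x points to the undrilled end. At the start it lies clamped in the jig, drilled end at the bracket. In the jig it stands 30 mm higher than fence and cam: room for fingers on both sides, above them
- blank_end (a point): centre of the rail's undrilled end face (pencilled cross, no blue band near it), 24 mm above its underside
- drilled_end (a point): centre of the rail's drilled end face (dark 8 mm hole; the blue band lies 12 to 24 mm from this face)
- cam_lever: wooden cam clamp: lever with a round cam (54 mm diameter, 16 mm thick, centre 7 mm off the pivot, top 33 mm above the bench). Origin on the upright pivot axis at board height. Its yaw from the jig's is 0 fully open (stop; 8.5 mm of play across the rail) and grows counter-clockwise from above; the cam reaches a rail lying on the fence at about 1.79 and bites harder when pushed on (stop at 2.5)
- knob (a point): middle of the red upright round knob (22 mm diameter, 50 mm high, from 33 to 83 mm above the bench) on the lever's free end, 105 mm from the pivot
- pivot (a point): on the pivot bolt, top of the cam, 33 mm above the bench (jig x -50.5, y 0 mm). From here the knob lies at an angle of 2.234 rad plus the lever's yaw (see cam_lever) from the jig's +x axis, counter-clockwise. The lever stays where it is left: free swinging takes about 1 N at the knob, 5 to 9 N clamps well. While closing, the cam's rim drags the rail a little towards the bracket
- spare_a: waiting blank, same wood and size as the workpiece (140 x 44 x 48 mm) but with no blue band, lying flat on the bench; bystander, leave alone. Origin: centre of its underside
- spare_b: second waiting blank, as spare_a; bystander, leave alone
- try_square: carpenter's try square lying flat: dark wood stock 110 x 18 x 26 mm, steel blade 150 mm long; bystander. Origin: under the stock's middle
- chuck_key: steel T-shaped chuck key, about 75 mm long and 12 mm high, lying on the jig board in the near corner on the drill's side (about x -0.10, y +0.24 in the jig's frame); bystander. Origin under its shank
- glue: white glue bottle with a blue label and orange cap, 60 mm diameter, 150 mm high, standing; bystander. Origin: centre of its foot
- dowel_jar: amber jar with a steel cap, 72 mm diameter, 90 mm high; bystander. Origin: centre of its foot
- mug: blue mug, 80 mm diameter, 95 mm high, with a handle; bystander. Origin: centre of its foot
Not all that is in view belongs to the job. What is shaped like the rail but green or turquoise is not meant.

How it is judged:
By the outcome, as a careful person would: the job done as asked, in the order asked, and still so for the second after the job is handed in, with the robot touching nothing.
It also fails if it takes over 72 s, if anything falls off the work surface, if the arm or the gripper's body presses on something with over 40 N, if the wrist force passes 120 N, or if a joint passes its speed limit or range.

## Working session

There is one attempt and no reset: what is moved stays moved. The work goes in short steps, each a Python script; the robot and the scene stay as the last script left them, time stands still between calls to the robot, and variables do not carry over. Pictures are saved under pics/ and viewed, at most 10 in all, crops included, and the job is handed in when it is done.

```bash
mkdir -p pics; cat > h.py <<'E'
import numpy as np, cv2, pickle
from plant import ctrl, open_jaws, grasp, solve_ik, get_image, order, sensors
def snap(name, fn):
    d=get_image(name); pickle.dump({k:np.array(d[k]) for k in("frame","range_z","K","T")},open(f'pics/{fn}.pkl','wb'))
    cv2.imwrite(f'pics/{fn}.png',d['frame'][:,:,::-1]); return d
def load(fn): return pickle.load(open(f'pics/{fn}.pkl','rb'))
def ray(d,u,v):
    r=d['T'][:3,:3]@np.linalg.inv(d['K'])@[u,v,1.]; return d['T'][:3,3],r
def depthpt(d,u,v):
    o,r=ray(d,u,v); z=np.median(d['range_z'][int(v)-1:int(v)+2,int(u)-1:int(u)+2]); return o+r*z
def onz(d,u,v,z):
    o,r=ray(d,u,v); return o+r*(z-o[2])/r[2]
def proj(d,p):
    q=d['K']@(np.linalg.inv(d['T'])@np.append(p,1.))[:3]; return q[:2]/q[2]
E
python3 - <<'E'
from h import *
for n in("scene","side","wrist"):
    d=snap(n,n+'0'); print(n,d['T'].round(2).tolist(),d['K'].tolist())
a=cv2.imread('pics/scene0.png');b=cv2.imread('pics/side0.png')
print(sensors.read_t(),sensors.read_ee_rot(),ctrl.hold_point_z,sensors.read_width())
E
```

```text
scene [[-0.66, 0.57, -0.49, 1053.77], [0.75, 0.49, -0.44, 549.06], [-0.01, -0.66, -0.76, 1005.62], [0.0, 0.0, 0.0, 1.0]] [[508.8796490841716, 0.0, 286.364484263465], [0.0, 508.8796490841716, 211.87461182756135], [0.0, 0.0, 1.0]]
side [[1.0, -0.06, 0.06, 352.15], [-0.09, -0.73, 0.67, -994.62], [0.01, -0.68, -0.74, 1174.29], [0.0, 0.0, 0.0, 1.0]] [[543.3424489518641, 0.0, 287.2056052449843], [0.0, 543.3424489518641, 217.75672576295756], [0.0, 0.0, 1.0]]
wrist [[0.25, -0.92, -0.29, 235.5], [-0.97, -0.24, -0.07, -610.19], [-0.0, 0.3, -0.95, 372.29], [0.0, 0.0, 0.0, 1.0]] [[308.0271289593072, 0.0, 282.3436217787253], [0.0, 308.0271289593072, 209.54508376507866], [0.0, 0.0, 1.0]]
0.15 [ 9.92083547e-01  1.25575599e-01 -1.40025044e-04 -9.92697640e-04] 18.700000000000003 85.38107019073279
```

View pics/scene0.png

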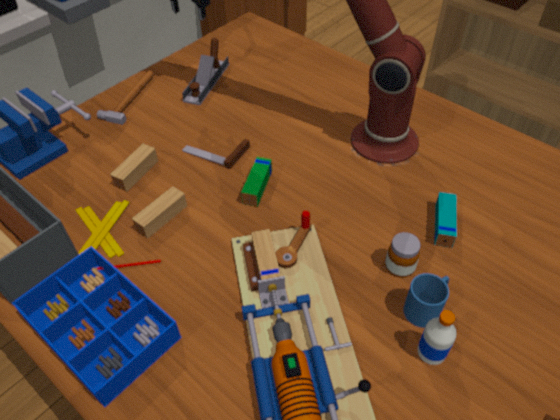

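View pics/side0.png

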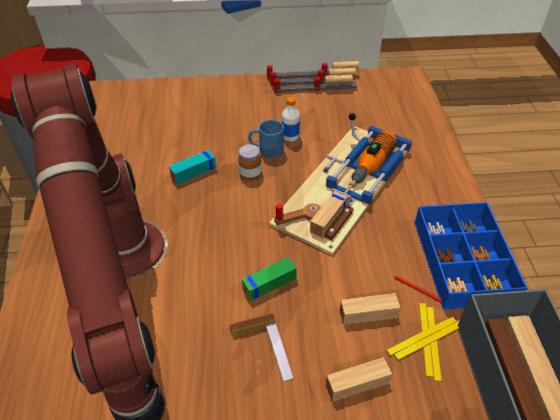

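The scene view shows the rail in the jig at about (267,252), with the blue band towards the bracket at (268,273). The red knob is at (306,218) and the pivot at (288,257). Candidates shaped like the rail are the jig rail (267,252), plain blanks at (160,211) and (135,166), green (256,181) and turquoise (446,219). Only the one in the jig is beech with a blue band and clamped. I'll confirm that in an enlarged crop.

```bash
python3 - <<'E'
import cv2,numpy as np
a=cv2.imread('pics/scene0.png')[195:315,220:340];b=cv2.imread('pics/side0.png')[165:285,260:380]
r=lambda x:cv2.resize(x,(400,400),interpolation=cv2.INTER_CUBIC)
# 1px = 3.333
cv2.imwrite('pics/crop0.png',np.hstack([r(a),r(b[:, :])]))
E
```

```text
(no output)
```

View pics/crop0.png

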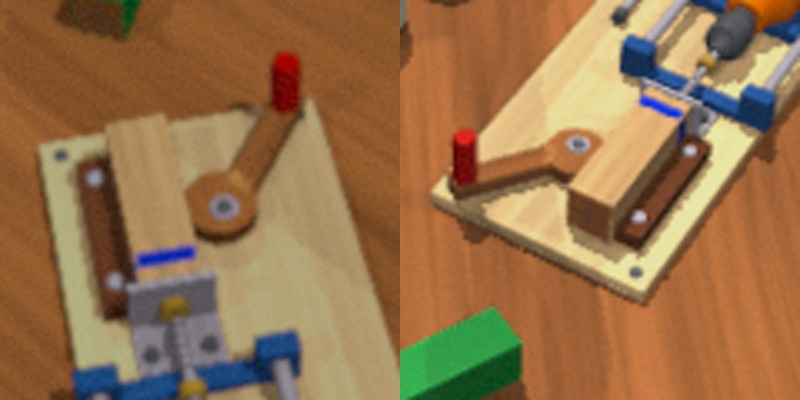

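```bash
cat >> h.py <<'E'
def tri(obs):
    A=np.zeros((3,3));b=np.zeros(3);L=[]
    for d,u,v in obs:
        o,r=ray(d,u,v); r=r/np.linalg.norm(r); P=np.eye(3)-np.outer(r,r); A+=P;b+=P@o; L.append((o,P))
    x=np.linalg.solve(A,b); return x,[round(float(np.linalg.norm(P@(x-o))),1) for o,P in L]
E
python3 - <<'E'
from h import *
s=load('scene0');d=load('side0');w=load('wrist0')
k=lambda x,o:(x+.5)/(10/3)-.5+o
for n,a,b in [("pivot",(224,207),(178,144)),("knobtop",(286,60),(65,137)),("fscrew-",(95,178),(239,216)),("fscrew+",(115,281),(290,150)),("cornerboard",(60,155),(236,272))]:
    A=(k(a[0],220),k(a[1],195));B=(k(b[0],260),k(b[1],165))
    print(n,tri([(s,*A),(d,*B)]),depthpt(s,*A).round(1),depthpt(d,*B).round(1))
T=w['T'];print(np.linalg.inv(T)[:3,:].round(3).tolist())
# camera in tool frame
from scipy.spatial.transform import Rotation as R
Rt=R.from_quat(sensors.read_ee_rot()).as_matrix();p=np.array(sensors.read_position())
print('cam in tool',(Rt.T@(T[:3,3]-p)).round(1),(Rt.T@T[:3,:3]).round(3).tolist())
E
```

```text
pivot (array([529.68569894,  80.63049208,  35.10070665]), [0.7, 0.7]) [528.9  79.1  32.3] [528.9  80.1  36.2]
knobtop (array([428.78162593,  51.78313994,  82.7588919 ]), [0.3, 0.3]) [428.2  50.9  81.3] [428.4  51.1  83.8]
fscrew- (array([570.60740028,  -6.10272282,  34.76198454]), [0.6, 0.6]) [571.   -6.6  34.3] [570.2  -4.9  33.8]
fscrew+ (array([625.2630222 ,  65.29055904,  35.48479225]), [0.4, 0.4]) [623.9  63.2  31.6] [625.2  66.6  34.3]
cornerboard (array([562.88279493, -51.02275687,  16.05251694]), [0.7, 0.7]) [564.1 -50.6  17.1] [561.9 -52.1  17.9]
[[0.249, -0.968, -0.002, -649.044], [-0.923, -0.238, 0.301, -40.022], [-0.292, -0.074, -0.954, 378.856]]
cam in tool [ 7.600e+01 -1.000e-01 -1.419e+02] [[0.0, -0.954, -0.301], [1.0, 0.0, 0.0], [-0.0, -0.301, 0.954]]
```

```bash
cat >> h.py <<'E'
from scipy.spatial.transform import Rotation as Rn
def q(phi):
    x=np.array([np.cos(phi),np.sin(phi),0]);z=np.array([0,0,-1.]);return Rn.from_matrix(np.column_stack([x,np.cross(z,x),z])).as_quat()
class J:
    yaw=-0.654; o=np.array([569.8,49.9])
def jw(x,y,z):
    c,s=np.cos(J.yaw),np.sin(J.yaw); return np.array([J.o[0]+c*x-s*y,J.o[1]+s*x+c*y,z])
def wj(p):
    c,s=np.cos(J.yaw),np.sin(J.yaw); a,b=p[0]-J.o[0],p[1]-J.o[1]; return np.array([c*a+s*b,-s*a+c*b,p[2]])
E
python3 - <<'E'
from h import *
print(solve_ik(sensors.read_position(),q(.252)))
for f in(J.yaw+np.pi/2,J.yaw-np.pi/2):
    for p in (jw(0,0,36),jw(0,0,200),jw(0,-40,200)):
        r=solve_ik(p,q(f)); print(round(f,2),p.round(),None if r is None else np.round(r,2))
f=J.yaw+np.pi/2
f=min((f,f-np.pi),key=lambda a:(lambda r:9 if r is None else abs(r[6]))(solve_ik(jw(0,0,200),q(a))))
print('use',f); 
ctrl.movep(jw(-30,-20,230),q(f)); snap('wrist','w1')
ctrl.line_to(jw(-30,-80,230)); snap('wrist','w2')
a=cv2.imread('pics/w1.png');b=cv2.imread('pics/w2.png')
cv2.imwrite('pics/w12.png',np.hstack([cv2.resize(a,None,fx=.71,fy=.71),cv2.resize(b,None,fx=.71,fy=.71)]))
print(sensors.read_t(),sensors.read_joint_pos())
E
```

```text
[ 1.29254841  0.61470565 -0.01268068  1.42648886  0.00820392  1.10044962
 -0.04032554]
0.92 [570.  50.  36.] [-0.02  0.76 -0.16  1.83  0.2   0.57 -0.97]
0.92 [570.  50. 200.] [ 0.13  0.55 -0.4   1.69  0.25  0.95 -1.02]
0.92 [545.  18. 200.] [ 0.17  0.51 -0.37  1.76  0.23  0.91 -0.95]
-2.22 [570.  50.  36.] [ 0.49  1.07 -1.15  1.82  1.13  1.09  1.39]
-2.22 [570.  50. 200.] [ 0.51  0.78 -1.15  1.68  0.76  1.2   1.66]
-2.22 [545.  18. 200.] [ 0.59  0.74 -1.15  1.75  0.74  1.16  1.7 ]
use 0.9167963267948965
3.5417 [ 0.28322052  0.41559269 -0.47825193  1.8461276   0.23215932  0.93341951
 -0.95232765]
```

View pics/w1.png

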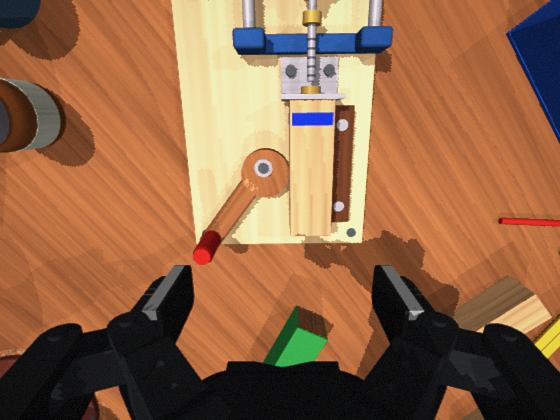

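View pics/w2.png

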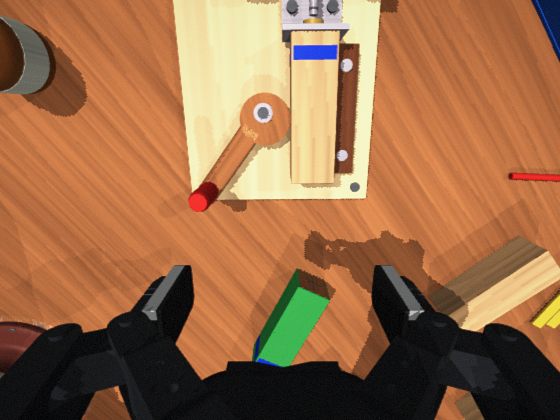

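The wrist views agree with each other. In w1/w2 the pivot is at (263,168)/(263,113), the knob top at (202,256)/(198,202), and the fence screws at (342,125),(338,206)/(347,65),(342,155). The rail's blue band is next to the bracket, at (312,119) in w1, and its undrilled end is at (311,235).

```bash
python3 - <<'E'
from h import *
s=load('scene0');d=load('side0');a=load('w1');b=load('w2')
k=lambda x,o:(x+.5)/(10/3)-.5+o
S=lambda x,y:(s,k(x,220),k(y,195)); D=lambda x,y:(d,k(x,260),k(y,165))
P={}
for n,o in {"pivot":[(a,263,168),(b,263,113),S(224,207),D(178,144)],"knobtop":[(a,202,256),(b,198,202),S(286,60),D(65,137)],
 "fscrew-":[(a,338,206),(b,342,155),S(95,178),D(239,216)],"fscrew+":[(a,342,125),(b,347,65),S(115,281),D(290,150)],
 "rail-c":[(a,291,235),(b,292,183)],"rail-f":[(a,332,236),(b,335,184)],"rail+c":[(a,289,99),(b,290,31)],"rail+f":[(a,335,99),(b,339,31)]}.items():
    x,e=tri(o); P[n]=x; print(n,x.round(1),e,depthpt(*o[0]).round(1),depthpt(*o[1]).round(1),'z63:',onz(*o[0],63).round(1)[:2],onz(*o[1],63).round(1)[:2])
v=P["fscrew+"]-P["fscrew-"];yaw=np.arctan2(v[1],v[0])-np.pi/2
print('yaw screws',yaw)
R={n:(onz(*o[0],63)+onz(*o[1],63))/2 for n,o in {"-c":[(a,291,235),(b,292,183)],"-f":[(a,332,236),(b,335,184)],"+c":[(a,289,99),(b,290,31)],"+f":[(a,335,99),(b,339,31)]}.items()}
v=R['+c']+R['+f']-R['-c']-R['-f'];print('rail yaw',np.arctan2(v[1],v[0])-np.pi/2,'len',np.linalg.norm(v)/2,'ctr',sum(R.values())/4, 'w',np.linalg.norm(R['-c']-R['-f']))
for f in('w1','w2'):
  # red knob centroid, pivot check via depth of board top
  D_=load(f);z=D_['range_z'];T=D_['T'];vv,uu=np.mgrid[:420,:560];
  X=np.einsum('ij,jhw->ihw',T[:3,:3]@np.linalg.inv(D_['K']),np.stack([uu,vv,np.ones_like(uu)])*z)+T[:3,3][:,None,None]
  for nm,lo,hi in (("railtop",55,71),):
    m=(z>0)&(X[2]>lo)&(X[2]<hi)&(uu>275)&(uu<350)&(vv<240)&(vv>(105 if f=='w1' else 40))
    pts=X[:,m].T; c=pts.mean(0); r=cv2.minAreaRect(pts[:,:2].astype(np.float32)); print(f,nm,c.round(1),r)
  m=(z>0)&(X[2]<25)&(X[2]>8)&(uu>190)&(uu<250)&(vv<150); print('board z',np.median(X[2][m]))
pv,kn=P['pivot'],P['knobtop'];print('knob r',np.linalg.norm((kn-pv)[:2]),'leveryaw',np.arctan2(*(kn-pv)[1::-1])-yaw-2.234+2*np.pi)
E
```

```text
pivot [528.6  78.9  35.3] [1.1, 1.6, 2.1, 1.5] [527.8  78.1  35.5] [527.7  77.6  35. ] z63: [532.   80.9] [529.   76.6]
knobtop [428.4  50.6  83.3] [0.6, 1.0, 1.4, 0.7] [427.9  49.8  82.7] [427.8  49.6  83. ] z63: [417.6  45.6] [419.8  48.5]
fscrew- [569.4  -7.6  35.2] [1.3, 1.4, 2.1, 1.2] [568.3  -8.6  34.1] [568.8  -9.1  33.7] z63: [569.3   1.6] [566.6  -2.7]
fscrew+ [623.8  63.6  35.1] [1.6, 1.5, 1.9, 1.9] [622.4  62.7  33.9] [623.2  62.3  34.2] z63: [618.8  66.9] [616.4  62.5]
rail-c [509.4   3.9  58.2] [0.0, 0.0] [510.3   5.3  62. ] [509.7   4.6  61.5] z63: [510.5   5.6] [509.9   4.9]
rail-f [544.4 -24.   59.1] [0.1, 0.1] [539.4 -43.4  14.5] [544.4 -36.6  14.7] z63: [544.9 -22.4] [544.3 -22.8]
rail+c [592.6 117.3  57.4] [0.2, 0.2] [592.5 117.1  61.2] [592.2 117.2  58.6] z63: [592.5 117.1] [591.6 116.5]
rail+f [627.6  90.3  57.8] [0.1, 0.1] [627.2  90.5  61.3] [626.7  90.   61.1] z63: [626.9  90.6] [626.2  89.9]
yaw screws -0.6519962521162979
rail yaw -0.6305256032027431 len 138.88103460954795 ctr [568.34130013  47.41921198  63.        ] w 44.26019697427873
w1 railtop [569.   49.1  62.5] ((566.3773193359375, 45.53392791748047), (133.1689910888672, 44.436004638671875), 53.0053825378418)
board z 14.391966182606268
w2 railtop [567.9  47.9  62.4] ((565.5142211914062, 44.083534240722656), (131.67819213867188, 43.7834587097168), 52.98675537109375)
board z 14.380730052266301
knob r 104.06404994557508 leveryaw 1.8353645001704075
```

```bash
cat >> h.py <<'E'
J.yaw=-0.646; J.o=np.array([568.6,48.0])
PV=jw(-50.5,0,0)[:2]
def lev(th,off,z,r=104.):  # th lever yaw; off tangential offset (ccw +)
    a=2.234+th+J.yaw; u=np.array([np.cos(a),np.sin(a)]); t=np.array([-u[1],u[0]])
    return np.append(PV+r*u+off*t,z), q(((a-np.pi)+np.pi)%(2*np.pi)-np.pi), t
def ftan(t,f0): return float((np.array(sensors.read_force())-f0)[:2]@t)
E
python3 - <<'E'
from h import *
for th,off in((1.83,38),(1,27),(0,27),(0,-40),(1.9,-27),(2.2,-27)):
    p,o,t=lev(th,off,45); r=solve_ik(p,o); print(th,p.round(),None if r is None else np.round(r,2))
ctrl.movep(*lev(1.83,40,150)[:2]); grasp(); print(sensors.read_width())
p,o,t=lev(1.83,40,45); ctrl.line_to(p)
f0=np.array(sensors.read_force()); print('f0',f0,sensors.read_t())
hit=ctrl.line_to(lev(1.83,15,45)[0],feed=30,contact_N=2)
pos=np.array(sensors.read_position()); print(hit,'off',(pos[:2]-lev(1.83,0,45)[0][:2])@t,np.array(sensors.read_force())-f0,sensors.read_t())
E
```

```text
1.83 [439.  13.  45.] [ 0.05  0.62 -0.19  2.19  0.32  0.35 -1.7 ]
1 [426. 110.  45.] [-0.26  0.62 -0.06  2.19  0.1   0.33 -2.53]
0 [499. 182.  45.] [-0.94  0.91  0.94  1.96 -1.02  0.84 -2.54]
0 [566. 183.  45.] [-0.93  1.08  1.13  1.78 -1.12  1.09 -2.5 ]
1.9 [421.  68.  45.] [-0.08  0.62 -0.19  2.22  0.35  0.33 -1.79]
2.2 [429.  37.  45.] [ 0.02  0.62 -0.23  2.21  0.41  0.34 -1.48]
-0.004037603017513995
f0 [-1.13229748  0.40556653 -0.54815687] 5.8167
True off 21.37076793673359 [ 1.39498328 -0.28553421  0.39672845] 6.4333
```

```bash
sed -i 's/q(((a-np.pi)+np.pi)%(2\*np.pi)-np.pi)/q((a+np.pi)%(2*np.pi)-np.pi)/' h.py
python3 - <<'E'
from h import *
ctrl.line_to(lev(1.83,40,45)[0]); ctrl.movep(*lev(1.83,40,60)[:2]); print(np.round(sensors.read_joint_pos(),2))
for th,off in((1,27),(0,27),(0,-40),(2.2,-27)):
    p,o,t=lev(th,off,45); r=solve_ik(p,o); print(th,p.round(),None if r is None else np.round(r,2))
ctrl.line_to(lev(1.83,40,45)[0]); ctrl.dwell(.2); f0=np.array(sensors.read_force())
ctrl.line_to(lev(1.83,24,45)[0],feed=60)
for th in (1.78,1.73,1.65,1.5,1.35,1.2,1.05,.9,.75,.6,.45,.3,.2):
    p,o,t=lev(th,22,45); h=ctrl.line_to(p,o,feed=90,contact_N=25); print(th,h,round(ftan(t,f0),1),end=' | ')
    if h: break
print(sensors.read_t(),np.array(sensors.read_force())-f0)
snap('scene','s1')
E
```

```text
[ 0.62  0.89 -1.15  2.17  1.12  0.91  0.61]
1 [426. 110.  45.] [ 0.31  0.83 -0.96  2.18  1.09  0.75 -0.39]
0 [499. 182.  45.] [ 0.08  0.82 -0.76  1.93  0.84  0.74 -1.17]
0 [566. 183.  45.] [ 0.09  0.88 -0.75  1.75  0.79  0.84 -1.03]
2.2 [429.  37.  45.] [ 0.57  0.95 -1.19  2.2   1.2   0.94  0.84]
1.78 False 0.3 | 1.73 False -0.5 | 1.65 False -0.9 | 1.5 False -1.1 | 1.35 False -0.4 | 1.2 False -0.2 | 1.05 False -0.9 | 0.9 False 0.4 | 0.75 False -0.1 | 0.6 False -0.1 | 0.45 False -0.3 | 0.3 False -1.1 | 0.2 False -1.8 | 13.4833 [1.36450456 2.09015848 1.11972813]
```

```bash
cat >> h.py <<'E'
def knob(fn):
    # lever yaw from mean of depth points on the knob's red top
    d=load(fn); z=d['range_z']; f=d['frame'].astype(int)
    m=(f[...,0]>130)&(f[...,1]<50)&(f[...,2]<50)&(z>0); v,u=np.nonzero(m)
    X=(d['T'][:3,:3]@np.linalg.inv(d['K'])@(np.stack([u,v,np.ones(len(u))])*z[m])).T+d['T'][:3,3]
    X=X[(X[:,2]>60)&(X[:,2]<90)&(np.hypot(*(X[:,:2]-PV).T)<140)]
    c=X.mean(0); return c,len(X),(np.arctan2(*(c[:2]-PV)[::-1])-2.234-J.yaw+.5)%(2*np.pi)-.5
E
python3 - <<'E'
from h import *
print(knob('scene0'),knob('w1'))
snap('side','d1'); snap('wrist','w3')
for n in('s1','d1','w3'):
    try: print(n,knob(n))
    except Exception as e: print(n,e)
E
```

```text
(array([430.35751006,  53.16900685,  81.9615474 ]), 37, np.float64(1.8057888569276574)) (array([428.2634006 ,  51.29363882,  82.3330176 ]), 254, np.float64(1.8182721671128652))
s1 (array([514.23567111, 189.95519156,  79.58392474]), 12, np.float64(0.10799749992377639))
d1 (array([509.02267602, 173.59720772,  73.11214211]), 27, np.float64(0.18235143415938293))
w3 (array([505.42524692, 189.74065921,  75.25839746]), 1409, np.float64(0.1852184702405416))
```

```bash
python3 - <<'E'
from h import *
for th in (.1,0,-.06,-.12):
    p,o,t=lev(th,22,45); h=ctrl.line_to(p,o,feed=40,contact_N=6); f=np.round(sensors.read_force(),1); print(th,h,f)
    if h: break
snap('wrist','w4'); print(knob('w4'))
pos=np.array(sensors.read_position())
ctrl.line_to(pos+np.append(t*12,0)); p2=np.array(sensors.read_position()); ctrl.line_to([p2[0],p2[1],150]); 
open_jaws()
f=J.yaw+np.pi/2
# grasp now with phi or phi+pi; report j7 both, hover
for a in(f,f-np.pi):
    r=solve_ik(jw(0,0,120),q(a)); print(a,None if r is None else np.round(r,2))
snap('scene','s2'); print(knob('s2'),sensors.read_t())
E
```

```text
0.1 False [ 0.4  0.3 -0.2]
0 True [-1.   0.2  2.3]
(array([524.66674415, 192.22684583,  75.36817996]), 1303, np.float64(0.014492863971094505))
0.9247963267948965 [ 0.31  0.72 -0.71  1.77  0.59  0.87 -1.32]
-2.2167963267948965 [ 0.55  1.01 -1.33  1.76  1.04  1.26  1.44]
(array([530.3720819 , 187.34370198,  82.09700361]), 43, np.float64(-0.03644294363320488)) 16.3583
```

```bash
python3 - <<'E'
from h import *
f=J.yaw+np.pi/2
ctrl.movep(jw(0,0,130),q(f)); ctrl.dwell(.2); f0=np.array(sensors.read_force())
print(ctrl.line_to(jw(0,0,36),feed=100,contact_N=8), np.array(sensors.read_position()).round(1))
grasp(); print('w',sensors.read_width(),sensors.read_grip_force(),(np.array(sensors.read_force())-f0).round(1))
ctrl.line_to(jw(-1.5,-1,70),feed=60); ctrl.dwell(.2)
print('w',sensors.read_width(),(np.array(sensors.read_force())-f0).round(1),sensors.read_t())
snap('wrist','w5'); snap('scene','s3')
E
```

```text
False [569.2  48.3  36.6]
w 42.93115585197175 64.21362519264221 [-1.6  0.7  5.5]
w 43.362749794106456 [-0.3  0.2 -2.3] 19.7083
```

View pics/w5.png

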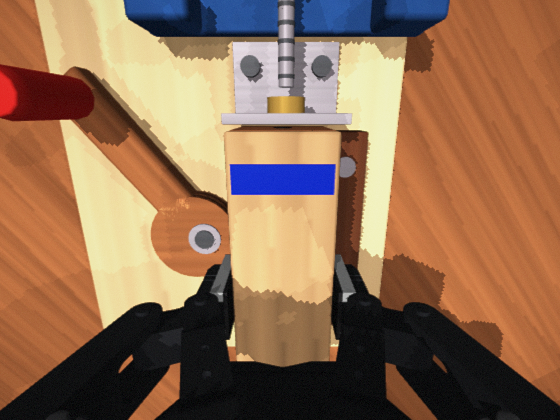

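```bash
python3 - <<'E'
from h import *
g=J.yaw-np.pi/2
ctrl.line_to(jw(-3,-8,185)); 
r=solve_ik(jw(-3,-8,185),q(g)); print(np.round(r,2))
ctrl.movep(jw(-3,-8,185),q(g)); print(np.round(sensors.read_joint_pos(),2),sensors.read_width(),sensors.read_t())
ctrl.line_to(jw(-3.5,-8,75)); ctrl.dwell(.2)
snap('wrist','w6'); snap('scene','s4'); print(wj(np.array(sensors.read_position())).round(1),np.round(sensors.read_force(),1))
E
```

```text
[ 0.53  0.79 -1.15  1.72  0.78  1.17  1.65]
[ 0.53  0.79 -1.15  1.72  0.78  1.17  1.65] 42.97276148974436 23.1833
[-3.2 -7.7 75.7] [ 0.4 -0.4 -2.8]
```

View pics/w6.png

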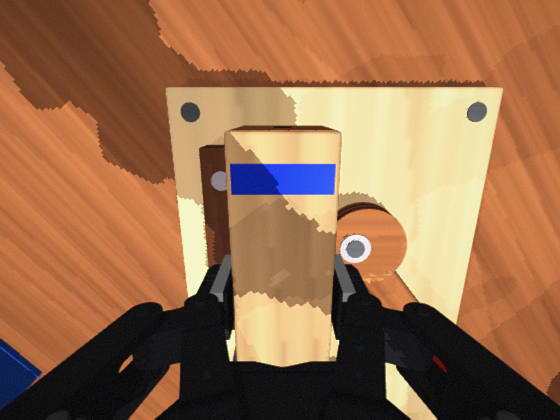

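```bash
python3 - <<'E'
from h import *
P=lambda:wj(np.array(sensors.read_position())).round(1)
c,s=np.cos(J.yaw),np.sin(J.yaw)
def F():
    f=np.array(sensors.read_force())-f0; return np.round([c*f[0]+s*f[1],-s*f[0]+c*f[1],f[2]],1)
f0=np.array(sensors.read_force())
ctrl.line_to(jw(-3.5,-8,44),feed=80); print(P(),F())
h=ctrl.line_to(jw(-3.5,-8,33.5),feed=15,contact_N=4); print('down',h,P(),F())
z=sensors.read_position()[2]-0.3
h=ctrl.line_to(jw(-3.5,12,z),feed=20,contact_N=7); print('+y',h,P(),F())
p=P(); h=ctrl.line_to(jw(8,p[1],z),feed=15,contact_N=6); print('+x',h,P(),F())
print(sensors.read_width(),np.round(sensors.read_ft_torque(),2),sensors.read_t())
E
```

```text
[-3.8 -8.  43.4] [-0.9 -0.2  1. ]
down True [-3.4 -8.  36.6] [-0.3 -0.9  8.3]
+y True [-3.4 -8.1 36.7] [-0.7 -1.1  7.4]
+x True [ 0.  -7.5 36.8] [-1.1 -0.5  6.7]
42.619854307630455 [ 0.08 -0.1  -0.06] 26.3333
```

```bash
python3 - <<'E'
from h import *
P=lambda:wj(np.array(sensors.read_position())).round(1)
c,s=np.cos(J.yaw),np.sin(J.yaw)
def F():
    f=np.array(sensors.read_force()); return np.round([c*f[0]+s*f[1],-s*f[0]+c*f[1],f[2]],1)
z=sensors.read_position()[2]+.3
print(P(),F())
ctrl.line_to(jw(-1.,-7.5,z),feed=20); print(P(),F())
for i in range(14):
    y=P()[1] if i==0 else y+1.5
    h=ctrl.line_to(jw(-1.,y+1.5,z),feed=20,contact_N=12); fy=F(); print(h,P(),fy)
    if fy[1]<-8: break
h=ctrl.line_to(jw(4,P()[1],z),feed=15,contact_N=7); print('+x',h,P(),F(),sensors.read_t())
E
```

```text
[ 0.  -7.5 36.8] [-0.5 -0.6  3.9]
[-0.7 -7.5 37. ] [ 1.6 -0.3  1.2]
False [-0.8 -7.4 37. ] [ 0.9 -4.3  4.7]
False [-0.8 -6.3 37.1] [ 0.2 -5.2  5.2]
False [-0.9 -4.8 37.1] [-0.5 -5.2  5.3]
False [-1.  -3.4 37.1] [ 0.4 -6.5  6.8]
False [-1.  -1.9 37.1] [-0.6 -4.8  6.9]
False [-1.1 -0.3 37.1] [ 0.3 -5.1  6.7]
False [-1.1  0.7 37.1] [-0.7 -6.2  7.7]
False [-1.1  0.7 37. ] [ -0.4 -10.3  10.4]
+x True [-0.7  0.6 37.1] [-0.5 -1.2  3.5] 28.9083
```

```bash
python3 - <<'E'
from h import *
P=lambda:wj(np.array(sensors.read_position())).round(1)
c,s=np.cos(J.yaw),np.sin(J.yaw)
def F():
    f=np.array(sensors.read_force()); return np.round([c*f[0]+s*f[1],-s*f[0]+c*f[1],f[2]],1)
z=sensors.read_position()[2]+.3
x=-.7
for i in range(8):
    x+=.8; h=ctrl.line_to(jw(x,1.6,z),feed=20,contact_N=15); fy=F(); print(h,P(),fy)
    if fy[0]<-6: break
open_jaws(); ctrl.dwell(.2); print(P(),F())
ctrl.line_to(jw(x,1.6,170)); snap('wrist','w7'); snap('scene','s5'); snap('side','d5'); print(sensors.read_t())
a=cv2.imread('pics/scene0.png');b=cv2.imread('pics/s5.png')
E
```

```text
False [-0.7  0.6 37.2] [-1.8 -5.1  4.2]
False [-0.6  0.6 37.2] [-1.8 -5.2  4.3]
False [-0.5  0.5 37.2] [-4.6 -6.1  5.7]
False [-0.4  0.6 37.2] [-4.6 -5.3  6.2]
False [-0.3  0.5 37.2] [-6.  -5.1  6.9]
False [-0.2  0.5 37.3] [-7.6 -5.6  7.1]
[ 4.2  1.6 37.4] [ 0.5 -0.7  0.3]
32.3
```

View pics/w7.png

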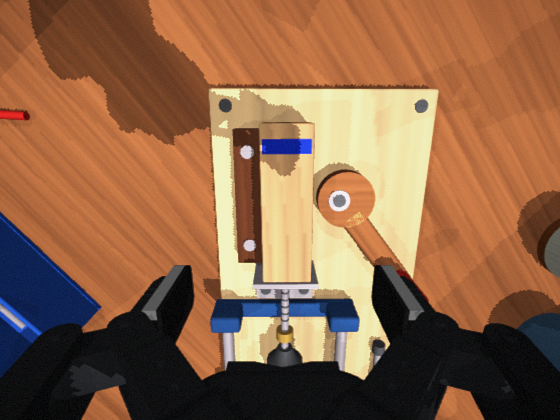

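```bash
python3 - <<'E'
from h import *
a=load('w1')
for u,v in((236,32),(236,50),(250,40),(264,32),(245,10)): print(u,v,wj(depthpt(a,u,v)).round())
d=load('s5');z=d['range_z'];vv,uu=np.mgrid[:420,:560]
X=np.einsum('ij,jhw->ihw',d['T'][:3,:3]@np.linalg.inv(d['K']),np.stack([uu,vv,np.ones_like(uu)])*z)+d['T'][:3,3][:,None,None]
c,s=np.cos(J.yaw),np.sin(J.yaw);x=c*(X[0]-J.o[0])+s*(X[1]-J.o[1]);y=-s*(X[0]-J.o[0])+c*(X[1]-J.o[1])
m=(z>0)&(X[2]>25)&(X[2]<130)&(x<-52)&(x>-140)&(y>85)&(y<180)
for i in range(-140,-50,10):
    for j in range(80,180,20):
        k=m&(x>=i)&(x<i+10)&(y>=j)&(y<j+20)
        print('%4d'%(X[2][k].max() if k.sum() else 0),end=' ')
    print(i)
print(knob('s5'))
for off in(-30,-36,-42): print(off,wj(lev(0,off,45)[0]).round(), np.round(solve_ik(*lev(0,off,45)[:2]),2))
E
```

```text
236 32 [-71. 129.  51.]
236 50 [-74. 116.  36.]
250 40 [-58. 122.  50.]
264 32 [-45. 129.  48.]
245 10 [-63. 149.  42.]
   0    0    0    0    0 -140
  86    0    0    0    0 -130
  86   32    0    0   29 -120
  85    0    0    0   29 -110
   0    0    0    0    0 -100
   0    0    0    0    0 -90
   0   49   54    0    0 -80
   0   49   52   45   44 -70
   0   48   52   45   44 -60
(array([530.52231138, 187.64763042,  82.40279027]), 46, np.float64(-0.03776402806894763))
-30 [-91. 100.  45.] [-0.12  0.78 -0.39  1.78  0.44  0.66 -0.74]
-36 [-86. 104.  45.] [-0.12  0.79 -0.39  1.77  0.44  0.68 -0.73]
-42 [-81. 108.  45.] [-0.11  0.79 -0.39  1.75  0.44  0.69 -0.73]
```

```bash
python3 - <<'E'
from h import *
p,o,t=lev(0,-35,150); ctrl.movep(p,o); print(np.round(sensors.read_joint_pos(),2)); grasp()
print(ctrl.line_to(lev(0,-35,60)[0],feed=120,contact_N=8)); ctrl.dwell(.2); f0=np.array(sensors.read_force())
ctrl.line_to(lev(0,-24,60)[0],feed=60)
for th in np.arange(.1,1.56,.15):
    p,o,t=lev(th,-22,60); h=ctrl.line_to(p,o,feed=100,contact_N=20); print(round(th,2),h,round(ftan(t,f0),1),end=' | ')
    if h: break
print(sensors.read_t()); snap('wrist','w8'); print(knob('w8'),np.round(sensors.read_joint_pos(),2))
E
```

```text
[-0.07  0.65 -0.46  1.69  0.35  0.89 -0.66]
False
0.1 False 0.1 | 0.25 False -0.7 | 0.4 False -1.1 | 0.55 False -1.2 | 0.7 False -0.9 | 0.85 False -1.7 | 1.0 False -1.3 | 1.15 False -0.9 | 1.3 False -2.1 | 1.45 False -0.3 | 39.5417
(array([418.40184273,  85.95392974,  78.87840079]), 1624, np.float64(1.4849576236237758)) [ 0.19  0.7  -0.74  2.17  0.87  0.6   0.27]
```

```bash
python3 - <<'E'
from h import *
P0=np.array(sensors.read_position())
th=1.5; p,o,t=lev(th,-22,60); ctrl.line_to(p,o,feed=60); f0=np.array(sensors.read_force()); b=ftan(t,f0*0)
print('base tan',b)
while th<2.3:
    th+=.04; p,o,t=lev(th,-22,60); h=ctrl.line_to(p,o,feed=30,contact_N=20); F=ftan(t,np.array([-1.1,.4,-.5])); print(round(th,2),round(F,1),end=' | ')
    if h or F<-7.0: break
ctrl.dwell(.2); print('\nheld',ftan(t,np.array([-1.1,.4,-.5])),sensors.read_t())
snap('wrist','w9'); print(knob('w9'))
E
```

```text
base tan 1.0525469154395888
1.54 0.4 | 1.58 0.0 | 1.62 0.4 | 1.66 0.2 | 1.7 0.4 | 1.74 -0.1 | 1.78 -0.0 | 1.82 -4.3 | 1.86 -6.7 | 1.9 -9.3 | 
held -9.430255476926108 42.9583
(array([424.79731945,  43.05227646,  80.18316278]), 1451, np.float64(1.882767440383799))
```

```bash
python3 - <<'E'
from h import *
pos=np.array(sensors.read_position()); t=lev(1.88,0,0)[2]
ctrl.line_to(pos-np.append(t*15,0),feed=80); p=np.array(sensors.read_position()); ctrl.line_to([p[0],p[1],180])
open_jaws(); ctrl.movep(jw(-30,-60,230),q(J.yaw+np.pi/2)); snap('wrist','w10'); snap('scene','s10'); snap('side','d10'); print(knob('w10'),knob('s10'),sensors.read_t())
a=cv2.imread('pics/w10.png')[0:240,160:400]; b=cv2.imread('pics/scene0.png'); c=cv2.imread('pics/s10.png')
cv2.imwrite('pics/fin.png',np.hstack([cv2.resize(a,(400,400),interpolation=cv2.INTER_CUBIC),cv2.resize(c[195:315,220:340],(400,400),interpolation=cv2.INTER_CUBIC)]))
df=cv2.absdiff(b,c).max(2)>60; n,_,st,_=cv2.connectedComponentsWithStats(df.astype(np.uint8)); print([s.tolist() for s in st[1:] if s[4]>25])
E
```

```text
(array([429.60101363,  47.18462648,  81.83231051]), 232, np.float64(1.8599853038475116)) (array([431.58882857,  49.16465354,  81.26826361]), 42, np.float64(1.847231384927003)) 46.925
[[170, 0, 9, 13, 64], [346, 0, 27, 50, 418], [374, 5, 33, 37, 258], [234, 24, 68, 85, 2189], [411, 39, 11, 11, 41], [366, 54, 9, 35, 106], [411, 57, 13, 8, 27], [386, 59, 19, 9, 32], [415, 63, 12, 36, 161], [397, 72, 8, 17, 38], [235, 103, 72, 81, 2548], [235, 140, 6, 11, 30], [253, 233, 17, 6, 61], [261, 269, 18, 6, 73]]
```

View pics/fin.png

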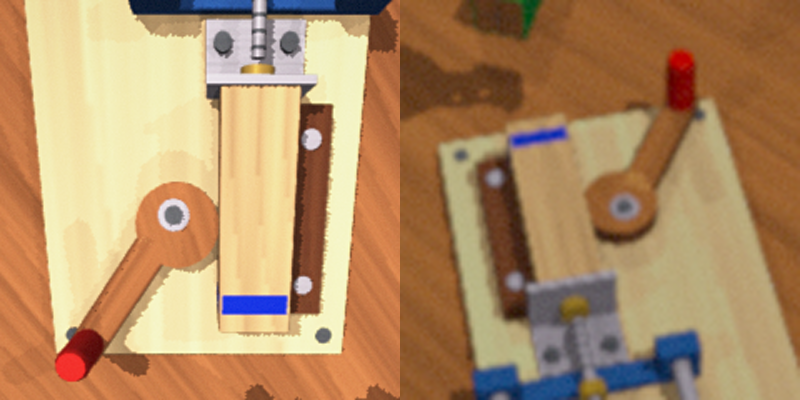

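```bash
python3 - <<'E'
from h import *
def rail(fn):
    d=load(fn);z=d['range_z'];vv,uu=np.mgrid[:420,:560]
    X=np.einsum('ij,jhw->ihw',d['T'][:3,:3]@np.linalg.inv(d['K']),np.stack([uu,vv,np.ones_like(uu)])*z)+d['T'][:3,3][:,None,None]
    c,s=np.cos(J.yaw),np.sin(J.yaw);x=c*(X[0]-J.o[0])+s*(X[1]-J.o[1]);y=-s*(X[0]-J.o[0])+c*(X[1]-J.o[1])
    m=(z>0)&(X[2]>56)&(X[2]<70)&(abs(x)<30)&(y>-85)&(y<60)
    r=[]
    for j in range(-60,60,20):
        k=m&(y>j)&(y<j+20); r.append((round(float(np.percentile(x[k],98)),1),round(float(np.percentile(x[k],2)),1)))
    k=m&(abs(x)<15); print(fn,'yend',round(float(np.percentile(y[k],.5)),1),r, 'z',np.median(X[2][m]).round(1))
for f in('w1','w2','w10','scene0','s10'): rail(f)
E
```

```text
w1 yend -69.1 [(20.6, -21.9), (20.7, -21.8), (20.9, -21.7), (20.7, -21.7), (20.7, -21.6), (20.6, -21.6)] z 62.5
w2 yend -70.0 [(20.7, -21.9), (20.6, -21.9), (20.6, -21.9), (20.7, -21.9), (20.7, -21.8), (20.6, -21.9)] z 62.4
w10 yend -70.2 [(20.7, -22.0), (20.7, -21.4), (20.7, -21.5), (20.7, -21.7), (20.6, -21.7), (20.6, -21.8)] z 62.4
scene0 yend -67.7 [(21.5, -20.7), (20.9, -21.0), (21.3, -21.2), (21.0, -21.0), (21.1, -20.8), (21.5, -21.0)] z 62.4
s10 yend -68.5 [(21.4, -21.3), (21.3, -20.6), (20.8, -21.2), (21.0, -21.2), (21.2, -20.7), (21.6, -20.9)] z 62.3
```

The rail's pose matches the original clamped seat to within 1 mm, so I'm handing the job in.

```bash
python3 -c "
from h import *
print(order.close_job(),sensors.read_t())"
```

```text
the job is handed in; nothing more can be done
the job is handed in; nothing more can be done
```

The rail is turned end for end, with its undrilled end at the bracket and its side along the fence (within about 1 mm of its original seat), and the cam lever is closed on it with about 9 N at the knob; the job was handed in at about 47 s, with no verdict returned.

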